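Clamp a slate tile in the engraving press with its winged thumbscrew

ROBOT

A 6-joint arm with a two-finger parallel gripper is mounted at the origin on the work surface. World frame = base frame: x ahead of the robot, y to its left, z up, the work surface at z = 0. Lengths are in m, angles in rad, forces in N, time in s.
With the tool pointing down it reaches from about 0.225 to 0.875 m from the base axis. Payload 3.4 kg.
Tool frame: the origin (TCP) lies at the very end of the fingers, on their centre line; the grasp point (between the pads) lies 19 mm behind it (robot.grip_point_offset is the distance from the TCP to the grasp point, in m); z points along the fingers, y is the line along which they close (so a half turn about z gives the same grasp; the last joint's range is limited). The gripper opens to 85 mm and grips with 20 to 120 N. Pads are 22 mm wide; open, the fingers measure 114 mm over their backs; the gripper's body (76 mm by 85 mm) begins 54 mm behind the grasp point. The pads swing forward as they close: fully open they stand 13 mm farther back than shut.
Start: joints at [-1.286, 0.276, 1.505, -0, 1.361, -0.121], TCP at [0.227, -0.528, 0.198] pointing down, gripper open.
Joint ranges: [-2.89, 2.89], [-0.75, 2.08], [0.22, 2.7], [-1.18, 4.32], [0.11, 2.71], [-2.7, 2.7]. Speed limits (rad/s): [2.57, 2.57, 3.14, 3.14, 3.14, 3.14].

INTERFACE

Orientations are given as a unit quaternion [w, x, y, z].
In Python, from cell import status, optics, order, robot gives the robot as it stands.
- The arm moves only by the shell command python3 -m crank 'ROWS' [FORCE]. ROWS is JSON, a list of rows, each a list of 7 numbers: the shift along the tool's x, y, z in cm, then the turn, a rotation vector about the tool's x, y, z in degrees, then the closure, from -1 (fully open) to 1 (shut). A call has 1 to 12 rows; each row shifts and turns the commanded pose from where the row before left it, along the tool's axes as they then stand; what a row does not reach is not made up. A row lasts 1/12 s, in which the tool goes at most 41.7 mm and 7.16 degrees, less where a joint would pass 70% of its speed; a pose out of reach is approached as far as the arm can. A call with a gripper value outside its range is refused whole. The fingers move at their own pace and stop on an object; FORCE is the grip in N (left out, the last holds). Time passes only in rows, so rows that do not move let the fingers close. It gives the time, the measured TCP pose, the force, the opening and the grip force at its end, in the units of the state.
- status.sense(): the state, without advancing time (a new reading comes with each control period).
- optics.grab_frame(name): name is "scene" or "top"; returns a dict with "frame" (480x640x3 uint8, red, green, blue), "camera_matrix" (3x3 intrinsics, pixels), "rvec" (rotation vector, rad) and "tvec" (3), from world to camera coordinates, as OpenCV has them. Camera axes: x right, y down, z forward; pixel columns grow to the right and rows downward; lengths in m; the calibration is good to about 2 mm. A picture is of the moment at which its call begins. There is no depth.
- order.hand_in(): hands the job in; it is judged then, once.
Trained networks look in a picture, given as the dict that the camera call returned (one of the last four; its "shot" number tells which), for a name from the list of things; names that differ only in an ending like _2 or _b are one class to them, and where a whole thing is asked for, a point or a joint stands for the part that bears it (a point fixed in the world has none). Each returns a list of dicts, best first, with "score" (0 to 1); they miss things now and then, are a little off and sometimes report something else, mostly with a low value. They report only what shows in the picture. A call takes as long as a camera call. They do not tell look-alikes from the thing itself.
- optics.find_in(picture, thing): "location" ([x, y, z] in m, in world coordinates, good to about 4 mm: the middle of the surface that is visible of it).
- optics.mark_of(picture, thing): "location" ([x, y, z] in m, in world coordinates, good to about 4 mm: a listed point, or the origin of a listed thing).
The state is a dict: "time": time; "joint_positions": joint angles; "qvel": joint speeds; "tau": joint torques, N m; "ee_pos": TCP position; "tool_rot": TCP orientation; "wrist_force": force on the tool from outside, world axes, zero at the start; "torque": the same for the moment, N m; "finger_gap": finger opening in m; "finger_force": force on a finger pad.
Only numpy, scipy, OpenCV 4.12 (cv2) and the standard library are available. Lean on these libraries where they do the work, as an engineer would, in place of code of your own. Each camera call takes 0.05 s, during which the arm holds its last target. There are 200 camera calls.

TASK

With a fingertip, push the slate tile along the wooden press under the bridge until it rests against the brass stop at the far end, then tighten the winged thumbscrew on the bridge by pushing its wings round clockwise (seen from above), stroke after stroke, until it comes to its stop and the tile is clamped. Do not take a wing between the fingers, do not lift the tile, and leave the seals, the jar, the brush rest and the clip alone. Finish with the hand clear of everything.

Things in the scene. Friction and masses are not known exactly. Their poses are not given: they have to be found in the camera images.
- jig: Fixed cedar press. Origin: on the thumbscrew's vertical axis, at table height; x runs along the bed from its open end (robot side) to the brass stop, z up. Bed top 14 mm up, x from -150 to +56 mm, 124 mm wide. Dark rails along both sides, 12 mm wide, 98 mm apart, tops 21 mm up. Nothing fixed on it is higher than the bridge.
- stop_face (a point): Middle of the face of the brass stop across the far end of the bed, 42 mm beyond the screw axis (x = +42 mm in the jig's frame), 20 mm above the table; the stop's top is 27 mm above the table.
- bridge_top (a point): Centre of the top of the dark steel bridge, on the screw axis, 52 mm above the table. The bridge is 26 mm wide along the jig's x, 123 mm along y, its underside 42 mm above the table.
- tile_center (a point): Centre of the loose dark slate tile, 100 mm along x, 95 mm along y, 10 mm thick, about 0.26 kg. It lies flat between the rails on the bed, 62 to 80 mm short of the stop, its centre 19 mm above the table. Against the stop its centre is at x = -8 mm in the jig's frame.
- tile: The same slate tile; origin at the centre of its underside, axes as above.
- thumbscrew (a joint): Turning angle of the thumbscrew, rad, growing clockwise seen from above (tightening; it sinks 1.6 mm per rad). Starts between 0 and 1.5; hard stop at 7.5. It stays where it is left and resists with about 0.025 N m (1 N at the outer half of a wing), 0.035 N m when clamped.
- wing_top (a point): Point on the screw axis at the height of the wings' top edges; turns and sinks with the screw (90 mm above the table at joint 0, 79 mm at the stop). Its x axis points along the red wing: along the jig's +x at joint 0, turned clockwise from it by the joint value. 2 mm below it lies the hub's cap. Wings clear the bridge by 18 mm (joint 0) to 6 mm (stop).
- red_wing (a point): Centre of the red wing, 21.5 mm from the screw axis, 10 mm below the wings' top edges. The brass wing is alike, opposite. Each is an upright blade 5 mm thick, 20 mm high, reaching from the hub (11 mm radius) to 34 mm from the axis.
- foot: Black rubber foot, 24 mm across, 6 mm thick, on a spring under the screw; origin at the centre of its underside, 32.5 mm above the table at joint 0. It meets the seated tile at about 5.3 rad; at the stop it presses with about 5 N.
- pad_jar: Blue ceramic seal paste jar, 72 mm across, 44 mm high, standing in the upper red tray (loose, leave alone). Origin under its centre. The trays, 300 x 240 mm, stand to the left, rims 80 mm high.
- seal_green: Green stone seal, 26 mm square, 52 mm high, standing in the red tray (loose, leave alone). Origin under its centre.
- seal_amber: Amber stone seal, 24 mm square, 46 mm high, standing in the red tray (loose, leave alone). Origin under its centre.
- seal_rose: Rose stone seal, 28 mm square, 50 mm high, standing on the table just right of the press (loose, leave alone). Origin under its centre.
- brush_rest: Dark green hard silicone brush rest with five ridges, 110 x 26 x 20 mm, on the table at the right (loose, leave alone). Origin under its centre.
- tile_clip: Steel spring clip holding an upright slate tile, 44 x 100 x 86 mm high overall, on the table at the right (loose, leave alone). Origin under its centre.
Not all that is in view belongs to the job. What is meant by the tile is not blue or purple, and is the smaller of those in its own colour.

How it is judged:
On the way, in this order (a step that is already met when the one before it is completed fails the run):
1. the tile is pushed home against the stop (within 4 mm) (x of tile_center in the frame of jig above -0.012 m), for 0.2 s.
2. the thumbscrew is at its stop (within 0.4 rad) and its foot presses the tile (x of tile_center in the frame of jig above -0.012 m and value of joint thumbscrew above 7.1 rad and contact force between foot and tile above 2 N), for 0.2 s.
At the end, for the whole second after the job is handed in: The tile lies flat within 4 mm of the brass stop, the thumbscrew is within 0.4 rad of its stop (joint above 7.1) with the foot pressing the tile by more than 2 N, and every bystander is within 15 mm of where it was (all of step 2 and linear speed of tile below 0.01 m/s and angle between tile's own z axis and vertical below 0.05 rad and distance of each of pad_jar, seal_green, seal_amber, seal_rose, brush_rest, tile_clip from where it was at the start of the episode below 0.015 m); the robot touches nothing.
It fails at once if the tile is lifted or tipped (height (world z) of tile_center above 0.029 m or angle between tile's own z axis and vertical above 0.15 rad).
It fails at once if a wing or the hub is taken between the fingers (contact force between the fingers and thumbscrew above 0.3 N and y of the grasp point in the frame of wing_top between -0.005 and 0.005 m and x of the grasp point in the frame of wing_top between -0.036 and 0.036 m and z of the grasp point in the frame of wing_top below 0.013 m).
It fails at once if a bystander is pushed or picked up (distance of any of pad_jar, seal_green, seal_amber, seal_rose, brush_rest, tile_clip from where it was at the start of the episode above 0.02 m).
It also fails if it takes over 64 s, if anything falls off the work surface, if the arm or the gripper's body presses on something with over 40 N, if the wrist force passes 120 N, or if a joint passes its speed limit or range.

## Working session

There is one attempt and no reset: what is moved stays moved. The work goes in short steps, Python scripts to look and compute and a shell command to move; the robot and the scene stay as the last step left them, time stands still between calls to the robot, and variables do not carry over. Pictures are saved under pics/ and viewed, at most 10 in all, crops included, and the job is handed in when it is done.

```bash
mkdir -p pics; ls; cat > h.py <<'E'
import numpy as np, cv2
from scipy.spatial.transform import Rotation as R
from cell import status, optics, order, robot
def grab(n,f=None):
    p=optics.grab_frame(n)
    if f: cv2.imwrite('pics/'+f,p['frame'][:,:,::-1])
    return p
def ray(p,uv,z):
    Rm=cv2.Rodrigues(np.array(p['rvec'],float))[0];t=np.array(p['tvec'],float).ravel()
    d=Rm.T@np.linalg.inv(p['camera_matrix'])@np.array([uv[0],uv[1],1.]);c=-Rm.T@t
    return c+d*(z-c[2])/d[2]
def proj(p,X):
    return cv2.projectPoints(np.array(X,float).reshape(-1,3),np.array(p['rvec'],float),np.array(p['tvec'],float),np.array(p['camera_matrix'],float),None)[0].reshape(-1,2)
E
python3 - <<'E'
from h import *
s=status.sense();print(s['time'],s['ee_pos'],s['tool_rot'],s['finger_gap'])
for n in('scene','top'):
    p=grab(n,n+'0.png')
    for t in('stop_face','bridge_top','tile_center','wing_top','red_wing','jig','seal_rose','tile_clip'):
        print(n,t,[(np.round(d['location'],4).tolist(),round(d['score'],2)) for d in optics.mark_of(p,t)][:3])
E
```

```text
pics
0.0 [ 0.22680016 -0.52772282  0.19731171] [-9.31449443e-04  9.79488134e-01  2.01499684e-01 -7.13487223e-05] 0.08548557514519883
scene stop_face [([0.649, -0.1124, 0.0212], 0.78), ([0.4429, -0.4306, -0.0024], 0.45)]
scene bridge_top [([0.606, -0.1113, 0.0516], 0.63)]
scene tile_center [([0.3118, -0.1578, 0.0114], 0.91), ([0.4904, -0.2814, 0.0063], 0.91), ([0.5271, -0.1184, 0.0188], 0.8)]
scene wing_top [([0.6077, -0.1115, 0.088], 0.55)]
scene red_wing [([0.6236, -0.1175, 0.0829], 0.62), ([0.4398, 0.3857, 0.0463], 0.25)]
scene jig [([0.6056, -0.109, -0.0009], 0.84), ([0.44, 0.3847, 0.0485], 0.25)]
scene seal_rose [([0.6271, -0.2202, -0.0023], 0.83)]
scene tile_clip [([0.4438, -0.4319, -0.0016], 0.8), ([0.5235, -0.1173, 0.0173], 0.17)]
top stop_face [([0.6472, -0.1108, 0.0203], 0.82), ([0.6071, -0.1124, 0.0501], 0.32)]
top bridge_top [([0.606, -0.1132, 0.0508], 0.78)]
top tile_center [([0.4898, -0.2834, 0.0036], 0.83), ([0.3119, -0.1536, 0.0036], 0.8), ([0.4327, 0.0805, 0.0093], 0.6)]
top wing_top [([0.6043, -0.1126, 0.0887], 0.61)]
top red_wing [([0.6213, -0.1191, 0.0751], 0.39)]
top jig [([0.6021, -0.1107, -0.0006], 0.76)]
top seal_rose [([0.6248, -0.2224, -0.0004], 0.55), ([0.5263, -0.1153, 0.0201], 0.31)]
top tile_clip [([0.4425, -0.4258, 0.0003], 0.57)]
```

View pics/top0.png

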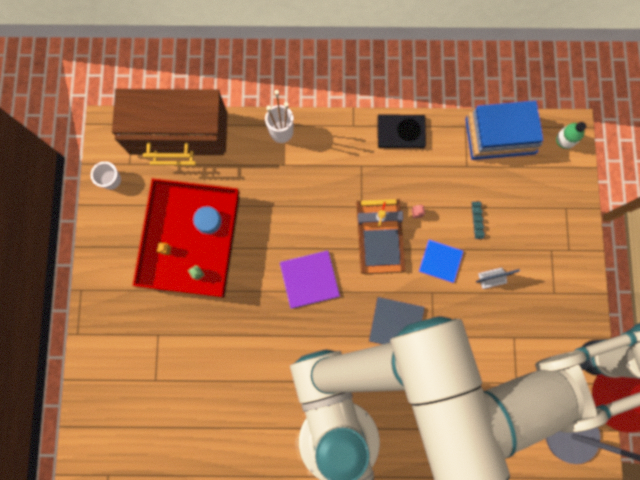

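View pics/scene0.png

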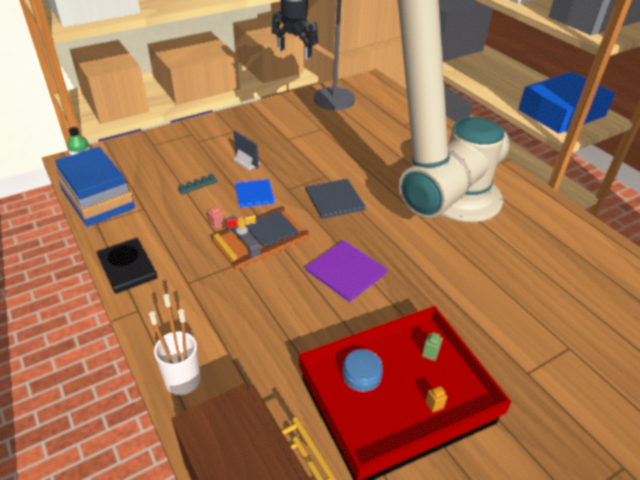

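The top picture shows four candidates: slate on the press (381,248), a larger slate on the table (398,322), blue (441,261) and purple (310,280). The one meant is the slate at (381,248). It isn't blue or purple, and it's the smaller of the two slate ones, lying between the rails. I'll confirm it in a crop.

```bash
python3 - <<'E'
from h import *
a=cv2.imread('pics/top0.png')[185:285,345:445]; b=cv2.imread('pics/scene0.png')[195:275,200:320]
a=cv2.resize(a,(500,500),interpolation=cv2.INTER_CUBIC)
cv2.imwrite('pics/crop0.png',a)
p=grab('top')
# slate segmentation on bed and on table
f=p['frame'].astype(int);g=(np.ptp(f,2)<40)&(f.mean(2)<110)
n,l,st,c=cv2.connectedComponentsWithStats(g.astype(np.uint8))
for i in range(1,n):
    if st[i,4]>300 and 340<c[i,0]<450 and 200<c[i,1]<350:
        pts=np.argwhere(l==i)[:,::-1].astype(np.float32); print(c[i],st[i],cv2.minAreaRect(pts), ray(p,c[i],.024))
for uv in [(357,273),(403,273),(361,201),(401,201)]: print(ray(p,uv,.021))
print([proj(p,x).round(1).tolist() for x in ([.605,-.112,.09],[.527,-.118,.024],[.45,-.118,.02],[.65,-.11,.02])])
E
```

```text
[381.43035863 247.28690575] [ 364  230   36   36 1199] ((381.43768310546875, 247.2531280517578), (34.60676956176758, 34.8065185546875), 87.1375961303711) [ 0.52418933 -0.11721565  0.024     ]
[395.88172043 318.84050179] [ 370  298   83   46 1674] ((411.11541748046875, 326.423095703125), (77.6619873046875, 44.714481353759766), 11.309932708740234) [ 0.32608519 -0.15425696  0.024     ]
[ 0.45180234 -0.04899799  0.021     ]
[ 0.45273074 -0.1764494   0.021     ]
[ 0.6577367  -0.06122643  0.021     ]
[ 0.65857894 -0.17460271  0.021     ]
[[[381.8, 213.4]], [[381.7, 246.3]], [[381.9, 273.9]], [[378.2, 203.9]]]
```

View pics/crop0.png

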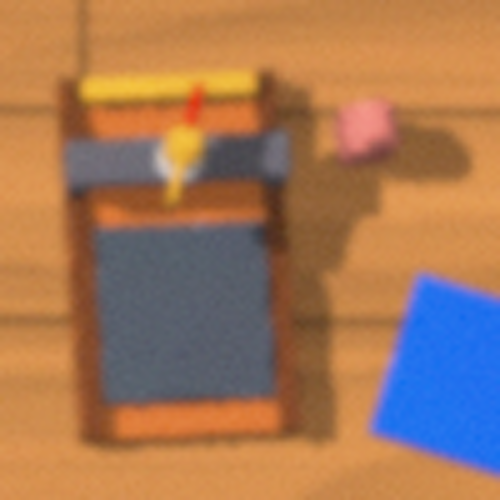

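The crop confirms it: the slate tile at about (190,310) in the crop sits between the rails, with the bridge and thumbscrew above it. The red wing points roughly along jig +x, turned slightly clockwise. Next I'll work out the jig yaw and the moves.

```bash
cat >> h.py <<'E'
C=np.array([.6055,-.112]); YAW=np.radians(3.5)
def jig(x,y,z): return np.r_[C+[x*np.cos(YAW)-y*np.sin(YAW),x*np.sin(YAW)+y*np.cos(YAW)],z]
def tojig(P): return R.from_euler('z',-YAW).apply(np.r_[np.array(P[:2])-C,P[2]])
def cur():
    s=status.sense();q=s['tool_rot'];return s,np.array(s['ee_pos']),R.from_quat([q[1],q[2],q[3],q[0]])
def down(psi,tilt=0): # tool x at world yaw psi deg, z down, then tilt about tool y
    return R.from_euler('z',psi,degrees=True)*R.from_euler('x',180,degrees=True)*R.from_euler('y',tilt,degrees=True)
def need(P,T):
    s,p,r=cur()
    print('turn deg',(r.inv()*T).as_rotvec(degrees=True).round(2),'shift cm after turn',(T.inv().apply(np.array(P)-p)*100).round(2),'before',(r.inv().apply(np.array(P)-p)*100).round(2))
E
python3 - <<'E'
from h import *
p=grab('top'); 
# model outline fit: outer rail corners observed (from crop)
obs=np.array([(362,272.8),(404.4,272.6),(357,201.6),(400,200.2)])
W=np.array([ray(p,o,.021)[:2] for o in obs]);print(W.round(4), np.degrees(np.arctan2(*(W[2:].mean(0)-W[:2].mean(0))[::-1])), W.mean(0)+.047*np.array([np.cos(YAW),np.sin(YAW)]))
need(jig(-.165,0,.12),down(3.5,12))
E
```

```text
[[ 0.4525 -0.0629]
 [ 0.4539 -0.1803]
 [ 0.6559 -0.0499]
 [ 0.6609 -0.1718]] 3.0001165827795706 [ 0.60269638 -0.1133545 ]
turn deg [-2.06 11.88 19.68] shift cm after turn [ 21.67 -39.24  12.61] before [ 35.68 -28.88   7.82]
```

```bash
python3 -m crank '[[0,0,0,-0.69,3.96,6.56,1],[0,0,0,-0.69,3.96,6.56,1],[0,0,0,-0.69,3.96,6.56,1]]' && python3 -m crank '[[1.8,-3.27,1.05,0,0,0,1],[1.8,-3.27,1.05,0,0,0,1],[1.8,-3.27,1.05,0,0,0,1],[1.8,-3.27,1.05,0,0,0,1],[1.8,-3.27,1.05,0,0,0,1],[1.8,-3.27,1.05,0,0,0,1],[1.8,-3.27,1.05,0,0,0,1],[1.8,-3.27,1.05,0,0,0,1],[1.8,-3.27,1.05,0,0,0,1],[1.8,-3.27,1.05,0,0,0,1],[1.8,-3.27,1.05,0,0,0,1],[1.8,-3.27,1.05,0,0,0,1]]' && python3 -m crank '[[0,0,0,0,0,0,1],[0,0,0,0,0,0,1]]'; python3 -c "
from h import *
print(tojig(cur()[1]));need(jig(-.165,0,.018),down(3.5,12))"
```

```text
time: 1.25
ee_pos: [0.2276, -0.5289, 0.1986]
tool_rot: [-0.003, 0.994, 0.04, 0.099]
wrist_force: [-0.2, 0.8, 0.1]
finger_gap: 0.0517
finger_force: 0.0
time: 2.25
ee_pos: [0.4298, -0.1159, 0.1157]
tool_rot: [-0.003, 0.994, 0.042, 0.098]
wrist_force: [1.1, -0.7, 0.3]
finger_gap: -0.0001
finger_force: 0.0
time: 2.42
ee_pos: [0.4294, -0.1151, 0.1153]
tool_rot: [-0.003, 0.994, 0.045, 0.097]
wrist_force: [-0.0, -0.0, 0.9]
finger_gap: 0.0003
finger_force: 0.0
[-0.1759133   0.00767951  0.11528867]
turn deg [-0.22  0.86  1.7 ] shift cm after turn [-0.96  0.77  9.74] before [-0.83  0.78  9.75]
```

```bash
python3 -m crank '[[-0.2,0.15,2,-0.04,0.17,0.34,1],[-0.2,0.15,2,-0.04,0.17,0.34,1],[-0.2,0.15,2,-0.04,0.17,0.34,1],[-0.2,0.15,2,-0.04,0.17,0.34,1],[-0.2,0.15,1.74,-0.04,0.17,0.34,1],[0,0,0,0,0,0,1],[0,0,0,0,0,0,1]]'; python3 -c "
from h import *
print(tojig(cur()[1]));need(jig(-.14,0,.018),down(3.5,12));need(jig(-.071,0,.018),down(3.5,12))
p=grab('scene','s1.png')
a=cv2.imread('pics/s1.png')[150:290,180:340];cv2.imwrite('pics/s1c.png',cv2.resize(a,(640,560),interpolation=cv2.INTER_CUBIC))"
```

```text
time: 3.0
ee_pos: [0.4388, -0.1257, 0.0178]
tool_rot: [-0.003, 0.994, 0.026, 0.104]
wrist_force: [-1.3, 0.6, 0.4]
finger_gap: 0.0001
finger_force: 0.0
[-0.16726124 -0.00346975  0.01778075]
turn deg [ 0.05  0.06 -0.48] shift cm after turn [ 2.67 -0.35  0.55] before [ 2.67 -0.37  0.54]
turn deg [ 0.05  0.06 -0.48] shift cm after turn [ 9.42 -0.35  1.98] before [ 9.42 -0.43  1.97]
```

View pics/s1c.png

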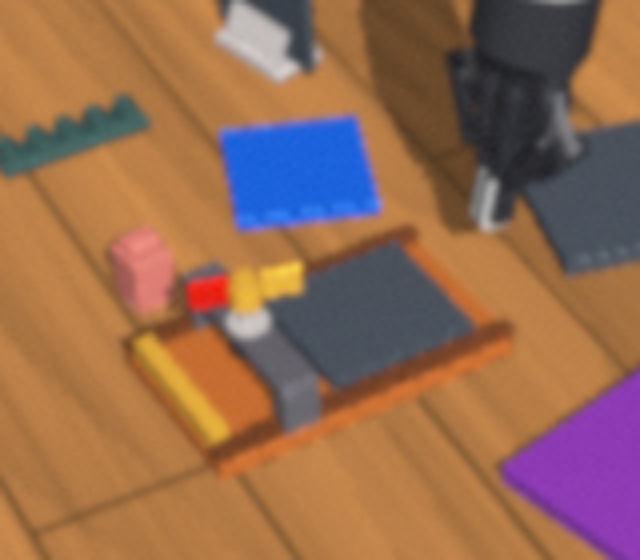

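The fingertip is just short of the press's open end (crop 490,220), level with the tile's edge. Now I'll push.

```bash
python3 -m crank '[[0.8,-0.1,0.16,0,0,0,1],[0.8,-0.1,0.16,0,0,0,1],[0.8,-0.1,0.17,0,0,0,1],[0.7,-0.05,0.15,0,0,0,1],[0.7,0,0.15,0,0,0,1],[0.7,0,0.15,0,0,0,1],[0.7,0,0.15,0,0,0,1],[0.7,0,0.15,0,0,0,1],[0.7,0,0.15,0,0,0,1],[0.7,0,0.15,0,0,0,1],[0.7,0,0.15,0,0,0,1],[0,0,0,0,0,0,1]]'; python3 -c "
from h import *
print(tojig(cur()[1]))
p=grab('top');print([(tojig(d['location']).round(4),d['score']) for d in optics.mark_of(p,'tile_center')])"
```

```text
time: 4.05
ee_pos: [0.5229, -0.1169, 0.0185]
tool_rot: [-0.003, 0.994, 0.028, 0.106]
wrist_force: [-0.6, -0.7, -0.0]
finger_gap: 0.0004
finger_force: 0.0
[-0.08276182  0.0001851   0.01848987]
[(array([-0.1638,  0.2046,  0.0088]), 0.9), (array([-0.077 , -0.0006,  0.0177]), 0.84), (array([-0.2937, -0.0253,  0.0048]), 0.79), (array([-0.1282, -0.1646,  0.0092]), 0.74)]
```

```bash
python3 -c "
from h import *
p=grab('scene','s2.png');print([(tojig(d['location']).round(4),d['score']) for d in optics.mark_of(p,'tile_center')], cur()[0]['wrist_force'])
a=cv2.imread('pics/s2.png')[170:290,200:340];cv2.imwrite('pics/s2c.png',cv2.resize(a,(700,600),interpolation=cv2.INTER_CUBIC))"
```

```text
[(array([-0.0791, -0.0004,  0.0193]), 0.96), (array([-0.1578,  0.2017,  0.0058]), 0.91), (array([-0.2965, -0.0292,  0.0087]), 0.76), (array([-0.1243, -0.1656,  0.0053]), 0.71)] [ 0.0976561  -0.10646524 -0.12208976]
```

View pics/s2c.png

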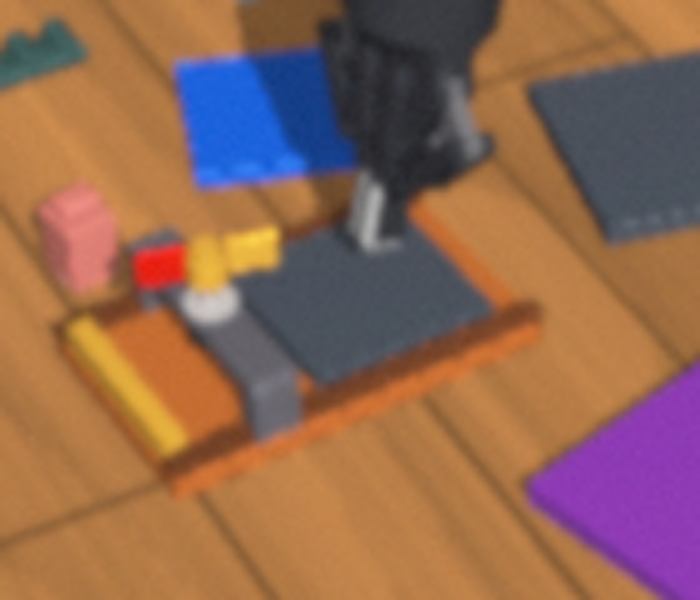

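The finger is above the tile: its tip shows at crop (372,245), ahead of the tile's rear edge at (450,240). The tile hasn't moved. I'll compare the true tip height with the measured TCP.

```bash
python3 -c "
from h import *
s,P,r=cur();print(P,s['joint_positions'],robot.grip_point_offset, [k for k in dir(robot) if k[0]!='_'])
p=grab('scene');print(proj(p,P), [(z,ray(p,(274,220),z).round(4)) for z in(.018,.024,.03,.04)])
print(proj(p,jig(-.131,0,.024)),proj(p,jig(-.131,.0475,.024)),proj(p,jig(-.131,-.0475,.024)))
q=grab('top','t2.png');print(proj(q,P))
"
```

```text
[ 0.52027492 -0.11624602  0.01803809] [-0.42295116  0.29534494  2.02930266  0.16196002  0.63722795  0.97121897] 0.0187 ['PlanningError', 'grip_point_offset']
[[272.25443588 228.90131905]] [(0.018, array([ 0.5005, -0.1442,  0.018 ])), (0.024, array([ 0.5037, -0.1379,  0.024 ])), (0.03, array([ 0.5069, -0.1316,  0.03  ])), (0.04, array([ 0.5122, -0.1211,  0.04  ]))]
[[287.5766936  220.33652829]] [[297.98108928 230.85598851]] [[277.58664456 210.23599706]]
[[380.87059839 249.0484141 ]]
```

```bash
python3 -c "
from h import *
p=grab('scene')
print(proj(p,[.4388,-.1257,.0178]),'seen ~(302.5,206)',[(z,ray(p,(302.5,206),z).round(4)) for z in(.0178,.03,.04,.05)])
a=cv2.imread('pics/scene0.png');b=cv2.imread('pics/s2.png')
# sharpen comparision: difference of s2 with scene0 around the finger
d=np.abs(a.astype(int)-b).sum(2)[195:240,255:305]
for v in range(10,35): print(v+195,''.join('#' if x>60 else '.' for x in d[v]))
"
```

```text
[[298.87063075 216.40874156]] seen ~(302.5,206) [(0.0178, array([ 0.4096, -0.1575,  0.0178])), (0.03, array([ 0.4173, -0.1445,  0.03  ])), (0.04, array([ 0.4236, -0.1339,  0.04  ])), (0.05, array([ 0.4298, -0.1232,  0.05  ]))]
205 ......################################............
206 ......###############################.............
207 .......############################...............
208 ........#######################.#.................
209 ........####################......................
210 ........##############.####.......................
211 ........######.#######.####.......................
212 ........######.######..###........................
213 ...........###.######..###........................
214 ............##.######.###.........................
215 ............##.######.####........................
216 .............#..#####.#...........................
217 ................#####.............................
218 .................########.........................
219 .................########.........................
220 ..................####............................
221 ..................................................
222 ..................................................
223 ..................................................
224 ..................................................
225 ..................................................
226 ..................................................
227 ..................................................
228 ..................................................
229 ..................................................
```

The picture puts the tip about 25–28 mm higher than the reported TCP. I'll calibrate by touching the tile gently from above, in small steps.

```bash
python3 -m crank '[[-0.2,0,0.98,0,0,0,1],[0,0,0,0,0,0,1],[0,0,0,0,0,0,1]]'; python3 -m crank '[[-0.06,0,0.3,0,0,0,1],[0,0,0,0,0,0,1]]'
```

```text
time: 4.65
ee_pos: [0.5202, -0.1162, 0.0079]
tool_rot: [-0.003, 0.994, 0.027, 0.104]
wrist_force: [0.6, -0.4, 0.5]
finger_gap: -0.0001
finger_force: 0.0
time: 4.82
ee_pos: [0.5209, -0.1165, 0.0051]
tool_rot: [-0.003, 0.994, 0.027, 0.105]
wrist_force: [-0.4, 0.4, -0.1]
finger_gap: 0.0004
finger_force: 0.0
```

```bash
python3 -m crank '[[-0.06,0,0.3,0,0,0,1],[0,0,0,0,0,0,1]]'
```

```text
time: 4.98
ee_pos: [0.5208, -0.1164, 0.0018]
tool_rot: [-0.003, 0.994, 0.027, 0.105]
wrist_force: [-0.3, 0.2, 0.5]
finger_gap: 0.0002
finger_force: 0.0
```

```bash
python3 -m crank '[[-0.04,0,0.2,0,0,0,1],[0,0,0,0,0,0,1]]' | grep -E 'ee_pos|wrist';  python3 -m crank '[[-0.04,0,0.2,0,0,0,1],[0,0,0,0,0,0,1]]' | grep -E 'ee_pos|wrist'
```

```text
ee_pos: [0.5209, -0.1164, -0.0002]
wrist_force: [-0.3, 0.4, -0.2]
ee_pos: [0.5209, -0.1164, -0.0022]
wrist_force: [0.5, -0.6, -0.5]
```

```bash
python3 -m crank '[[-0.04,0,0.2,0,0,0,1],[0,0,0,0,0,0,1]]' | grep -E 'ee_pos|wrist'
```

```text
ee_pos: [0.5209, -0.1163, -0.0043]
wrist_force: [-0.3, 0.4, -0.1]
```

```bash
python3 -m crank '[[-0.04,0,0.2,0,0,0,1],[0,0,0,0,0,0,1]]' | grep -E 'ee_pos|wrist'
```

```text
ee_pos: [0.5209, -0.1164, -0.0063]
wrist_force: [0.0, 0.1, 0.0]
```

```bash
python3 -m crank '[[-0.04,0,0.2,0,0,0,1],[0,0,0,0,0,0,1]]' | grep -E 'ee_pos|wrist'; python3 -c "
from h import *
a=cv2.imread('pics/scene0.png').astype(int);b=grab('scene','s3.png')['frame'][:,:,::-1]
d=np.abs(a-b).sum(2)[195:240,255:305]
for v in range(10,35): print(v+195,''.join('#' if x>60 else '.' for x in d[v]))
p=grab('scene');s,P,r=cur()
for k in (.02,.025,.03,.035,.04): print(k,proj(p,P-r.apply([0,0,k])))
cv2.imwrite('pics/s3c.png',cv2.resize(cv2.imread('pics/s3.png')[190:250,240:320],(800,600),interpolation=cv2.INTER_CUBIC))
"
```

```text
ee_pos: [0.5213, -0.1165, -0.007]
wrist_force: [-4.9, 0.8, 10.3]
205 ....#######################################.......
206 ....########################################......
207 .....#######################################......
208 .......#####################################......
209 ........####################################......
210 ........###################################.......
211 .........########...#####################.........
212 ..........######.....###################..........
213 .............##..##..#################............
214 .............##..##...###############.............
215 ..............#..####..############...............
216 ..............#..#####.#########..................
217 ..............#..#####.####.......................
218 ................######.####.......................
219 ................######.###........................
220 ................######.###........................
221 ...............######..#..........................
222 ...............######..#..........................
223 ................#####.#.##........................
224 ................#####...#.........................
225 ................#####.............................
226 .................#######..........................
227 .................#######..........................
228 ..................###.............................
229 ..................................................
0.02 [[273.37399785 230.0572712 ]]
0.025 [[273.6831968  228.42974845]]
0.03 [[273.99365441 226.79560054]]
0.035 [[274.30537838 225.15478692]]
0.04 [[274.61837648 223.50726674]]
```

View pics/s3c.png

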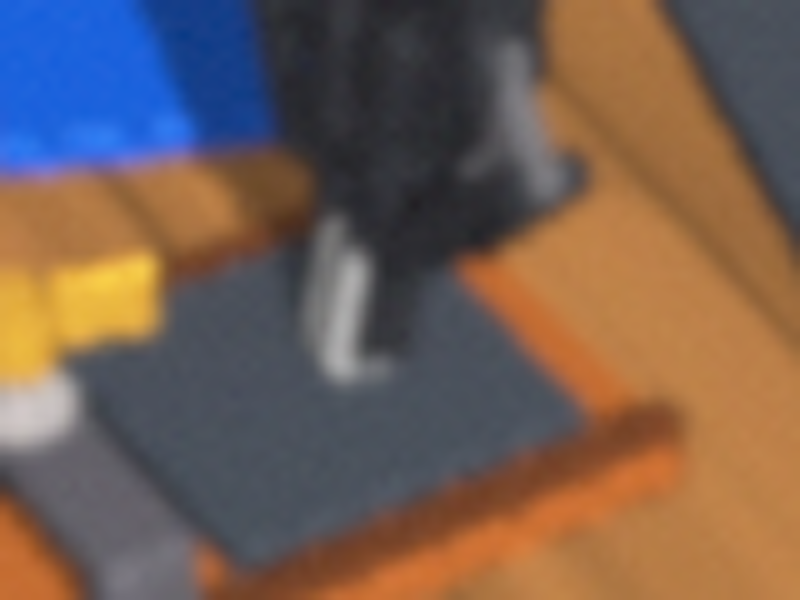

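Contact came with a reported TCP z of −0.007, on the tile top at 24 mm. The tip is therefore about 32 mm short of the reported TCP. Next I'll back off and re-approach with that offset.

```bash
python3 -c "
from h import *
p=grab('scene');s,P,r=cur()
t=ray(p,(274.5,228),.025);print('tip seen',t,'tojig',tojig(t),'tool-z model',P-r.apply([0,0,.033]),tojig(P-r.apply([0,0,.033])))
q=grab('top','t3.png')
print(proj(q,P-r.apply([0,0,.033])),proj(q,P+[0,0,.032]))
"
python3 -m crank '[[0.2,0,-1,0,0,0,1],[-1,0,-0.8,0,0,0,1],[-2,0,-0.4,0,0,0,1],[-2,0,-0.4,0,0,0,1],[-2,0,-0.4,0,0,0,1],[-1,0,-0.2,0,0,0,1],[0,0,0,0,0,0,1],[0,0,0,0,0,0,1]]'; python3 -c "
from h import *
s,P,r=cur();print('tip',tojig(P-r.apply([0,0,.033])))"
```

```text
tip seen [ 0.51743256 -0.10939136  0.025     ] tojig [-0.08774392  0.00798016  0.025     ] tool-z model [ 0.51436537 -0.11683712  0.02523529] [-0.09125995  0.00073554  0.02523529]
[[381.38413296 250.67718076]] [[381.20972676 248.25589106]]
time: 6.68
ee_pos: [0.4386, -0.1215, 0.0073]
tool_rot: [-0.003, 0.994, 0.027, 0.105]
wrist_force: [0.2, 0.3, 0.5]
finger_gap: 0.0
finger_force: 0.0
tip [-0.1741224   0.00079792  0.03960385]
```

```bash
python3 -m crank '[[-0.2,0,1,0,0,0,1],[-0.25,0,1.17,0,0,0,1],[0,0,0,0,0,0,1]]' | grep -E 'ee_pos|wrist'; python3 -m crank '[[0.8,0,0.17,0,0,0,1],[0.8,0,0.17,0,0,0,1],[0.8,0,0.17,0,0,0,1],[0.7,0,0.15,0,0,0,1],[0.7,0,0.15,0,0,0,1],[0.7,0,0.15,0,0,0,1],[0.7,0,0.15,0,0,0,1]]'|grep -E 'ee_pos|wrist'; python3 -c "
from h import *
s,P,r=cur();print('tip',tojig(P-r.apply([0,0,.033])))
p=grab('scene','s4.png');print([(tojig(d['location']).round(4),d['score']) for d in optics.mark_of(p,'tile_center')])"
```

```text
ee_pos: [0.4389, -0.121, -0.0163]
wrist_force: [-1.1, -0.2, 0.4]
ee_pos: [0.4915, -0.1175, -0.0153]
wrist_force: [-3.3, 0.6, 2.6]
tip [-0.1209926   0.00143836  0.01701293]
[(array([-0.1275, -0.1612,  0.0009]), 0.96), (array([-0.1583,  0.2033,  0.0065]), 0.93), (array([-0.2964, -0.028 ,  0.0116]), 0.74), (array([-0.0616,  0.0018,  0.0215]), 0.63), (array([0.0071, 0.4727, 0.0489]), 0.37), (array([ 0.0001, -0.0004,  0.0535]), 0.31)]
```

The tile is moving, at about 3 N.

```bash
python3 -m crank '[[0.6,0,0.13,0,0,0,1],[0.6,0,0.13,0,0,0,1],[0.6,0,0.13,0,0,0,1],[0.6,0,0.13,0,0,0,1],[0.6,0,0.13,0,0,0,1],[0.6,0,0.13,0,0,0,1],[0.5,0,0.11,0,0,0,1],[0.4,0,0.08,0,0,0,1],[0,0,0,0,0,0,1]]' | grep -E 'ee_pos|wrist'; python3 -m crank '[[0.2,0,0.04,0,0,0,1],[0.2,0,0.04,0,0,0,1],[0,0,0,0,0,0,1]]' | grep -E 'ee_pos|wrist';  python3 -c "
from h import *
s,P,r=cur();print('tip',tojig(P-r.apply([0,0,.033])))
p=grab('scene','s5.png');print([(tojig(d['location']).round(4),d['score']) for d in optics.mark_of(p,'tile_center')])"
```

```text
ee_pos: [0.5392, -0.1158, -0.0151]
wrist_force: [0.1, 0.1, -0.5]
ee_pos: [0.5415, -0.1152, -0.0152]
wrist_force: [-2.8, -0.0, 0.5]
tip [-0.07096818  0.00072134  0.01708218]
[(array([-0.1596,  0.2025,  0.0076]), 0.94), (array([-0.009 , -0.0023,  0.0203]), 0.84), (array([ 0.0131, -0.1057, -0.0018]), 0.69), (array([-0.1267, -0.1647,  0.0058]), 0.58), (array([-0.2975, -0.031 ,  0.0106]), 0.57)]
```

Nearly home. I'll keep going with small steps until the force rises.

```bash
python3 -m crank '[[0.15,0,0.03,0,0,0,1],[0.15,0,0.03,0,0,0,1],[0,0,0,0,0,0,1]]' | grep -E 'ee_pos|wrist'
```

```text
ee_pos: [0.5433, -0.115, -0.0154]
wrist_force: [-5.4, -1.9, 3.2]
```

```bash
python3 -m crank '[[0.1,0,0.02,0,0,0,1],[0.1,0,0.02,0,0,0,1],[0,0,0,0,0,0,1]]' | grep -E 'ee_pos|wrist'
```

```text
ee_pos: [0.5434, -0.1147, -0.0158]
wrist_force: [-10.5, -2.6, 6.0]
```

The tile is blocked at the stop (10 N, no further travel). Tip geometry with a 33 mm offset puts its rear edge at −58 mm, which is the seated position. Next I'll back off, rise, straighten the tool, and look.

```bash
python3 -m crank '[[-1.2,0,-0.25,0,0,0,1],[-2,0,-0.4,0,0,0,1],[-2,0,-0.4,0,0,0,1],[-1,0,-2,0,0,0,1],[0,0,-3,0,-4,0,1],[0,0,-3,0,-4,0,1],[0,0,-3,0,-4,0,1],[0,0,-3,0,0,0,1],[0,0,0,0,0,0,1],[0,0,0,0,0,0,1]]' | grep -E 'ee_pos|wrist|rot'; python3 - <<'E'
from h import *
for n in('scene','top'):
    p=grab(n,n+'6.png')
    print([(tojig(d['location']).round(4),round(d['score'],2)) for d in optics.mark_of(p,'tile_center') if abs(tojig(d['location'])[1])<.05])
    for t in('wing_top','red_wing','bridge_top'): print(n,t,[(np.array(d['location']).round(4),round(d['score'],2)) for d in optics.mark_of(p,t)][:1])
    f=cv2.cvtColor(p['frame'],cv2.COLOR_RGB2HSV)
    u,v=proj(p,np.r_[C,.08])[0].astype(int);w=f[v-14:v+14,u-16:u+16].astype(int)
    m=((w[:,:,0]<6)|(w[:,:,0]>174))&(w[:,:,1]>190)&(w[:,:,2]>140); y,x=np.nonzero(m)
    if len(x): print('red',len(x),x.mean()+u-16,y.mean()+v-14,ray(p,(x.mean()+u-16,y.mean()+v-14),.08 if n=='scene' else .086))
a=cv2.imread('pics/top6.png')[190:240,345:425];b=cv2.imread('pics/scene6.png')[190:250,200:280]
cv2.imwrite('pics/v6.png',np.vstack([cv2.resize(x,(480,h),interpolation=cv2.INTER_CUBIC) for x,h in((a,300),(b,300))]))
E
```

```text
ee_pos: [0.4698, -0.1201, 0.1226]
tool_rot: [0.001, 1.0, 0.028, 0.003]
wrist_force: [0.0, 0.3, -0.5]
[(array([-0.0108, -0.    ,  0.0204]), 0.67), (array([-0.2965, -0.0298,  0.0131]), 0.65)]
scene wing_top [(array([ 0.6058, -0.1114,  0.0919]), 0.61)]
scene red_wing [(array([ 0.6222, -0.1127,  0.0804]), 0.5)]
scene bridge_top [(array([ 0.6076, -0.1138,  0.0545]), 0.84)]
red 59 231.27118644067798 223.03389830508473 [ 0.62507827 -0.1185221   0.08      ]
[(array([-0.0054,  0.0007,  0.0215]), 0.84)]
top wing_top [(array([ 0.607 , -0.11  ,  0.0907]), 0.42)]
top red_wing [(array([ 0.6044, -0.1156,  0.0495]), 0.47)]
top bridge_top [(array([ 0.6053, -0.1141,  0.05  ]), 0.8)]
```

View pics/v6.png

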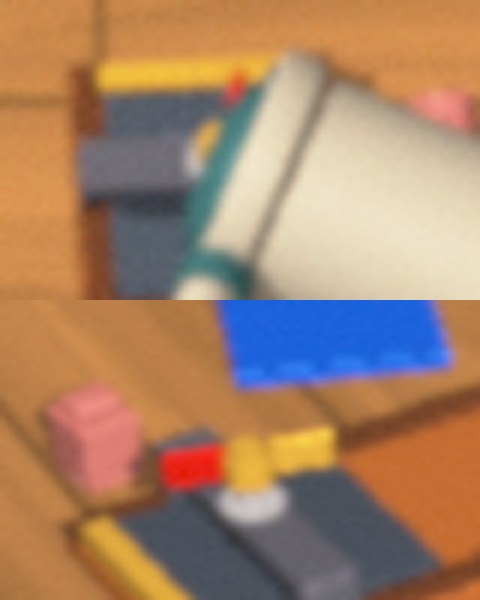

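Both views show the tile at the stop, and the red wing about 22° clockwise of jig +x (scene crop 190,465). I'll move behind the brass wing for the first stroke, with tool x along the push direction.

```bash
cat >> h.py <<'E'
L=.034; A=np.array([.606,-.1122])
def post(phi,tang,z,rad=.028): # reported TCP pose for tip behind wing at phi deg
    f=np.radians(phi);e=np.array([np.cos(f),np.sin(f)]);n=np.array([-e[1],e[0]])
    return np.r_[A+rad*e+tang*n,z-L],down(phi-90)
def inwing(phi):
    s,P,r=cur();f=np.radians(phi);d=P[:2]-A;e=np.array([np.cos(f),np.sin(f)])
    print('rad',d@e,'tang',d@[-e[1],e[0]],'tipz',P[2]+L,'phi-of-tool',r.as_matrix()[:2,0]@[1,1j] if 0 else np.degrees(np.arctan2(*r.as_matrix()[:2,0][::-1]))+90,s['wrist_force'].round(1),s['joint_positions'][5])
E
python3 -c "
from h import *
need(*post(161.6,.0185,.12))"
python3 -m crank '[[0,0,0,0,0,-6.8,1],[0,0,0,0,0,-6.8,1],[0,0,0,0,0,-6.8,1],[0,0,0,0,0,-6.8,1],[0,0,0,0,0,-6.8,1],[0,0,0,0,0,-6.8,1],[0,0,0,0,0,-6.8,1],[0,0,0,0,0,-6.8,1],[0,0,0,0,0,-6.8,1],[0,0,0,0,0,-6.8,1],[0,0,0,0,0,0,1],[0,0,0,0,0,0,1]]' | grep -E 'ee_pos'; python3 -c "
from h import *
need(*post(161.6,.0185,.12))"
```

```text
turn deg [-4.000e-02 -0.000e+00 -6.846e+01] shift cm after turn [ 3.22 10.17  3.42] before [10.64  0.74  3.41]
ee_pos: [0.4672, -0.1194, 0.1206]
turn deg [ 0.01 -0.02 -0.62] shift cm after turn [ 3.22 10.15  3.46] before [ 3.33 10.11  3.46]
```

```bash
python3 -m crank '[[0,0,0,0,0,-0.6,1],[0.8,2.5,0.85,0,0,0,1],[0.8,2.5,0.85,0,0,0,1],[0.8,2.5,0.85,0,0,0,1],[0.8,2.6,0.85,0,0,0,1],[0,0,0,0,0,0,1],[0,0,0,0,0,0,1]]' | grep -E 'ee_pos'; python3 -c "
from h import *
need(*post(161.6,.0185,.0755));inwing(161.6)
grab('top','top7.png');grab('scene','scene7.png')
a=cv2.imread('pics/top7.png')[190:240,345:425];b=cv2.imread('pics/scene7.png')[190:250,200:280]
cv2.imwrite('pics/v7.png',np.vstack([cv2.resize(x,(480,h),interpolation=cv2.INTER_CUBIC) for x,h in((a,240),(b,360))]))"
```

```text
ee_pos: [0.5737, -0.1205, 0.0856]
turn deg [-0.08 -0.01  0.13] shift cm after turn [-0.04  0.    4.41] before [-0.04  0.01  4.41]
rad 0.028036502050036622 tang 0.018095436045594514 tipz 0.11961148898326598 phi-of-tool 161.72857668770945 [-1.  -1.   0.1] -0.007131805033474685
```

View pics/v7.png

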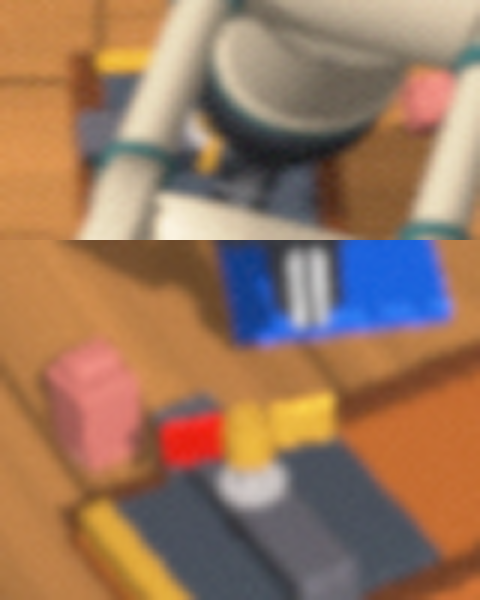

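The tip (crop 305,325) is above and on the far side of the brass wing (crop 300,420), as planned. Next I'll descend and start the stroke.

```bash
python3 -m crank '[[0,0,1.5,0,0,0,1],[0,0,1.5,0,0,0,1],[0,0,1.4,0,0,0,1],[0,0,0,0,0,0,1],[0,0,0,0,0,0,1]]' | grep -E 'ee_pos|wrist'; python3 -m crank '[[0.25,0,0,0,0,0,1],[0.25,0,0,0,0,0,1],[0,0,0,0,0,0,1]]' | grep -E 'ee_pos|wrist'; python3 -m crank '[[0.3,-0.12,0.02,0,0,6,1],[0.3,-0.12,0.02,0,0,6,1],[0.3,-0.12,0.02,0,0,6,1],[0.3,-0.12,0.02,0,0,6,1]]' | grep -E 'ee_pos|wrist'; python3 -c "
from h import *
inwing(161.6-24)
p=grab('scene')
print([(t,d['location'].round(4) if hasattr(d['location'],'round') else d['location'],d['score']) for t in('wing_top','red_wing') for d in optics.mark_of(p,t)][:4])"
```

```text
ee_pos: [0.5719, -0.1205, 0.0429]
wrist_force: [1.4, -0.3, 0.9]
ee_pos: [0.5751, -0.1158, 0.0438]
wrist_force: [-0.3, 0.1, 0.1]
ee_pos: [0.5766, -0.1034, 0.0429]
wrist_force: [-1.1, -0.6, 1.1]
rad 0.027648659901097248 tang 0.013329962698885308 tipz 0.07691105151062885 phi-of-tool 137.46774820753396 [-1.1 -0.6  1.1] 0.44650376982299905
[('wing_top', [0.6096, -0.1091, 0.091], 0.49), ('red_wing', [0.6169, -0.1263, 0.0829], 0.67), ('red_wing', [0.5954, -0.1153, 0.018], 0.51)]
```

The wing is moving, so I'll continue the stroke.

```bash
python3 -m crank '[[0.3,-0.13,0.02,0,0,6,1],[0.3,-0.13,0.02,0,0,6,1],[0.3,-0.13,0.02,0,0,6,1],[0.3,-0.13,0.02,0,0,6,1],[0.3,-0.13,0.02,0,0,6,1],[0.3,-0.13,0.02,0,0,6,1],[0.3,-0.13,0.02,0,0,6,1],[0.3,-0.13,0.02,0,0,6,1],[0.3,-0.13,0.02,0,0,6,1],[0.3,-0.13,0.02,0,0,6,1]]' | grep -E 'time|ee_pos|wrist'; python3 -c "
from h import *
inwing(161.6-84)
p=grab('scene')
print([(t,np.round(d['location'],4),d['score']) for t in('wing_top','red_wing') for d in optics.mark_of(p,t)][:4])"
```

```text
time: 14.22
ee_pos: [0.598, -0.0813, 0.0401]
wrist_force: [-0.5, 0.0, 0.7]
rad 0.02845904937332311 tang 0.014405334420104662 tipz 0.07411655864100533 phi-of-tool 77.61382675400364 [-0.5  0.   0.7] 1.5363876442584414
[('wing_top', array([ 0.6071, -0.1119,  0.0918]), 0.41), ('red_wing', array([ 0.599 , -0.1333,  0.0801]), 0.54)]
```

```bash
python3 -m crank '[[0.32,-0.13,0.02,0,0,6,1],[0.3,-0.13,0.02,0,0,6,1],[0.3,-0.13,0.02,0,0,6,1],[0.3,-0.13,0.02,0,0,6,1],[0.3,-0.13,0.02,0,0,6,1],[0.3,-0.13,0.02,0,0,6,1],[0.3,-0.13,0.02,0,0,6,1],[0.3,-0.13,0.02,0,0,6,1],[0,0,0,0,0,0,1],[0,0,0,0,0,0,1]]' | grep -E 'time|ee_pos|wrist'; python3 -c "
from h import *
inwing(161.6-132)
p=grab('scene')
print([(t,np.round(d['location'],4),d['score']) for t in('wing_top','red_wing') for d in optics.mark_of(p,t)][:4])"
```

```text
time: 15.2
ee_pos: [0.6237, -0.0858, 0.0384]
wrist_force: [-0.2, 0.5, -0.2]
rad 0.028417513418361 tang 0.014218545617261057 tipz 0.07243798456915211 phi-of-tool 30.026617492405258 [-0.2  0.5 -0.2] 2.369910640421112
[('wing_top', array([ 0.6049, -0.116 ,  0.089 ]), 0.38), ('red_wing', array([ 0.5828, -0.121 ,  0.0822]), 0.39)]
```

```bash
python3 -m crank '[[-0.6,0,0,0,0,0,1],[0,0,-2,0,0,0,1],[0,0,-2.4,0,0,0,1],[0,0,0,0,0,-6.9,1],[0,0,0,0,0,-6.9,1],[0,0,0,0,0,-6.9,1],[0,0,0,0,0,-6.9,1],[0,0,0,0,0,-6.9,1],[0,0,0,0,0,-6.9,1],[0,0,0,0,0,-6.9,1],[0,0,0,0,0,-6.9,1],[0,0,0,0,0,-6.9,1]]' | grep -E 'time|ee_pos|wrist'; python3 -m crank '[[0,0,0,0,0,-6.9,1],[0,0,0,0,0,-6.9,1],[0,0,0,0,0,-6.9,1],[0,0,0,0,0,-6.9,1],[0,0,0,0,0,-6.9,1],[0,0,0,0,0,-6.9,1],[0,0,0,0,0,-6.9,1],[0,0,0,0,0,-6.9,1],[0,0,0,0,0,-6.9,1],[0,0,0,0,0,-6.9,1],[0,0,0,0,0,-6.9,1],[0,0,0,0,0,-6.9,1]]' | grep -E 'time|ee_pos|wrist'; python3 -m crank '[[0,0,0,0,0,-6.9,1],[0,0,0,0,0,-6.9,1],[0,0,0,0,0,-6.9,1],[0,0,0,0,0,-6.9,1],[0,0,0,0,0,-6.9,1],[0,0,0,0,0,0,1],[0,0,0,0,0,0,1]]' | grep -E 'time|ee_pos|wrist'; python3 -c "
from h import *
p=grab('scene','s8.png');print([(t,np.round(d['location'],4),d['score']) for t in('wing_top','red_wing') for d in optics.mark_of(p,t)][:4])
need(*post(208,.019,.11)); inwing(208)"
```

```text
time: 16.35
ee_pos: [0.6202, -0.08, 0.0824]
wrist_force: [0.3, -0.6, 1.2]
time: 17.35
ee_pos: [0.6202, -0.08, 0.0824]
wrist_force: [-0.0, -0.4, 0.3]
time: 17.93
ee_pos: [0.6203, -0.0801, 0.0824]
wrist_force: [-0.5, -0.2, 1.1]
[('wing_top', array([ 0.6058, -0.114 ,  0.0849]), 0.68), ('red_wing', array([ 0.5839, -0.1188,  0.0768]), 0.72), ('red_wing', array([ 0.6478, -0.1125,  0.0219]), 0.62)]
turn deg [0.03 0.   1.08] shift cm after turn [-4.03 -5.58  0.64] before [-3.93 -5.65  0.64]
rad -0.027751755251497146 tang -0.0213449795662113 tipz 0.11638033862906061 phi-of-tool 209.0763802875785 [ 0.3 -0.3 -0.1] -0.7477090966438996
```

```bash
cat >> h.py <<'E'
def red(top=.087,save=None):
    p=grab('scene',save);u,v=proj(p,np.r_[A,top-.01])[0].astype(int)
    w=cv2.cvtColor(p['frame'],cv2.COLOR_RGB2HSV)[v-16:v+17,u-18:u+19].astype(int)
    m=((w[:,:,0]<6)|(w[:,:,0]>174))&(w[:,:,1]>190)&(w[:,:,2]>120);y,x=np.nonzero(m)
    if len(x)==0: print('no red');return
    q=ray(p,(x.mean()+u-18,y.mean()+v-16),top-.01)[:2]-A
    print('red n',len(x),'r',np.hypot(*q).round(4),'phi',np.degrees(np.arctan2(q[1],q[0])).round(1))
E
python3 -c "
from h import *
red(.0855)"
python3 -m crank '[[-1.35,-1.85,0,0,0,0.5,1],[-1.35,-1.85,0,0,0,0.5,1],[-1.3,-1.9,0,0,0,0,1],[0,0,1.5,0,0,0,1],[0,0,1.5,0,0,0,1],[0,0,1.3,0,0,0,1],[0,0,0,0,0,0,1],[0,0,0,0,0,0,1]]' | grep -E 'time|ee_pos|wrist'; python3 -c "
from h import *
inwing(208);red(.0855)"
```

```text
red n 21 r 0.0306 phi -152.9
time: 18.8
ee_pos: [0.5902, -0.1423, 0.0388]
wrist_force: [1.1, 0.5, 0.4]
rad 0.028121580486218715 tang 0.01916192031615062 tipz 0.07284322843929528 phi-of-tool 208.11514907952903 [1.1 0.5 0.4] -0.84234244531617
red n 28 r 0.0285 phi -151.4
```

```bash
python3 -m crank '[[0.28,0,0,0,0,0,1],[0.27,0,0,0,0,0,1],[0.3,-0.13,0.02,0,0,6,1],[0.3,-0.13,0.02,0,0,6,1],[0.3,-0.13,0.02,0,0,6,1],[0.3,-0.13,0.02,0,0,6,1],[0.3,-0.13,0.02,0,0,6,1],[0.3,-0.13,0.02,0,0,6,1],[0.3,-0.13,0.02,0,0,6,1],[0.3,-0.13,0.02,0,0,6,1],[0.3,-0.13,0.02,0,0,6,1],[0.3,-0.13,0.02,0,0,6,1]]' | grep -E 'time|ee_pos|wrist'; python3 -c "
from h import *
inwing(148);red(.084)"
```

```text
time: 19.85
ee_pos: [0.5758, -0.1095, 0.0384]
wrist_force: [0.1, -1.0, 0.3]
rad 0.027071830981529085 tang 0.013739571311540891 tipz 0.07243719362581656 phi-of-tool 147.88011743435666 [ 0.1 -1.   0.3] 0.25473926916825473
red n 48 r 0.0239 phi 153.2
```

```bash
python3 -m crank '[[0.3,-0.13,0.02,0,0,6,1],[0.3,-0.13,0.02,0,0,6,1],[0.3,-0.13,0.02,0,0,6,1],[0.3,-0.13,0.02,0,0,6,1],[0.3,-0.13,0.02,0,0,6,1],[0.3,-0.13,0.02,0,0,6,1],[0.3,-0.13,0.02,0,0,6,1],[0.3,-0.13,0.02,0,0,6,1],[0.3,-0.13,0.02,0,0,6,1],[0.3,-0.13,0.02,0,0,6,1]]' | grep -E 'time|ee_pos|wrist'; python3 -c "
from h import *
inwing(88);red(.082)"
```

```text
time: 20.73
ee_pos: [0.5928, -0.0836, 0.0359]
wrist_force: [-1.8, -0.7, -0.0]
rad 0.02817184008298588 tang 0.014152842410796437 tipz 0.06991809375673634 phi-of-tool 88.00798553774106 [-1.8 -0.7 -0. ] 1.3495611398290523
red n 13 r 0.0208 phi 98.2
```

```bash
python3 -m crank '[[0.32,-0.13,0.02,0,0,6,1],[0.3,-0.13,0.02,0,0,6,1],[0.3,-0.13,0.02,0,0,6,1],[0.3,-0.13,0.02,0,0,6,1],[0.3,-0.13,0.02,0,0,6,1],[0.3,-0.13,0.02,0,0,6,1],[0.3,-0.13,0.02,0,0,6,1],[0.3,-0.13,0.02,0,0,6,1],[0.3,-0.13,0.02,0,0,6,1],[0.3,-0.13,0.02,0,0,6,1],[0,0,0,0,0,0,1]]' | grep -E 'time|ee_pos|wrist'; python3 -c "
from h import *
inwing(28);red(.081)"; python3 -m crank '[[-0.6,0,0,0,0,0,1],[0,0,-2,0,0,0,1],[0,0,-2,0,0,0,1],[0,0,0,0,0,-6.9,1],[0,0,0,0,0,-6.9,1],[0,0,0,0,0,-6.9,1],[0,0,0,0,0,-6.9,1],[0,0,0,0,0,-6.9,1],[0,0,0,0,0,-6.9,1],[0,0,0,0,0,-6.9,1],[0,0,0,0,0,-6.9,1],[0,0,0,0,0,-6.9,1]]' | grep -E 'time|ee_pos|wrist'; python3 -m crank '[[0,0,0,0,0,-6.9,1],[0,0,0,0,0,-6.9,1],[0,0,0,0,0,-6.9,1],[0,0,0,0,0,-6.9,1],[0,0,0,0,0,-6.9,1],[0,0,0,0,0,-6.9,1],[0,0,0,0,0,-6.9,1],[0,0,0,0,0,-6.9,1],[0,0,0,0,0,-6.9,1],[0,0,0,0,0,-6.9,1],[0,0,0,0,0,-6.9,1],[0,0,0,0,0,-6.9,1]]' | grep -E 'time|ee_pos|wrist'; python3 -m crank '[[0,0,0,0,0,-6.9,1],[0,0,0,0,0,-6.9,1],[0,0,0,0,0,-6.9,1],[0,0,0,0,0,-6.9,1],[0,0,0,0,0,-6.9,1],[0,0,0,0,0,0,1],[0,0,0,0,0,0,1]]' | grep -E 'time|ee_pos|wrist'; python3 -c "
from h import *
red(.081)
need(*post(208,.019,.105)); inwing(208)"
```

```text
time: 21.7
ee_pos: [0.6249, -0.0867, 0.0337]
wrist_force: [0.4, 0.1, -0.5]
rad 0.028647423113360042 tang 0.013664454513672255 tipz 0.06771500520629285 phi-of-tool 28.253369464405296 [ 0.4  0.1 -0.5] 2.3998549873466466
no red
time: 22.75
ee_pos: [0.6212, -0.0808, 0.0735]
wrist_force: [0.2, -0.0, -0.2]
time: 23.75
ee_pos: [0.6212, -0.0808, 0.0736]
wrist_force: [-0.6, 0.3, 0.5]
time: 24.33
ee_pos: [0.6214, -0.081, 0.0735]
wrist_force: [-0.5, -0.6, -0.4]
red n 42 r 0.0191 phi 26.6
turn deg [ 0.04  0.01 -0.51] shift cm after turn [-3.92 -5.62  0.25] before [-3.97 -5.59  0.25]
rad -0.028247487197480752 tang -0.020245723668440935 tipz 0.10750578289133539 phi-of-tool 207.49117073478612 [-0.3  0.3  0.7] -0.7208884790632988
```

```bash
python3 -m crank '[[-1.3,-1.85,0,0,0,-0.5,1],[-1.3,-1.85,0,0,0,0,1],[-1.32,-1.9,0,0,0,0,1],[0,0,1.5,0,0,0,1],[0,0,1.5,0,0,0,1],[0,0,1,0,0,0,1],[0,0,0,0,0,0,1],[0,0,0,0,0,0,1]]' | grep -E 'time|ee_pos|wrist'; python3 -c "
from h import *
inwing(208)"
python3 -m crank '[[0.28,0,0,0,0,0,1],[0.27,0,0,0,0,0,1],[0.3,-0.13,0.02,0,0,6,1],[0.3,-0.13,0.02,0,0,6,1],[0.3,-0.13,0.02,0,0,6,1],[0.3,-0.13,0.02,0,0,6,1],[0.3,-0.13,0.02,0,0,6,1],[0.3,-0.13,0.02,0,0,6,1],[0.3,-0.13,0.02,0,0,6,1],[0.3,-0.13,0.02,0,0,6,1],[0.3,-0.13,0.02,0,0,6,1],[0.3,-0.13,0.02,0,0,6,1]]' | grep -E 'time|ee_pos|wrist'; python3 -c "
from h import *
inwing(148);red(.079)"
```

```text
time: 25.05
ee_pos: [0.5902, -0.1419, 0.0328]
wrist_force: [-0.3, 0.8, -0.2]
rad 0.02792640806665097 tang 0.01879201265470564 tipz 0.06684198043877312 phi-of-tool 208.042524901847 [-0.3  0.8 -0.2] -0.8404554032850239
time: 26.05
ee_pos: [0.5759, -0.1094, 0.0324]
wrist_force: [0.5, -2.0, 0.6]
rad 0.02702835440833619 tang 0.013552820669567613 tipz 0.06643297724287674 phi-of-tool 147.79370413129482 [ 0.5 -2.   0.6] 0.2568526650575411
red n 54 r 0.0211 phi -40.8
```

```bash
python3 -m crank '[[0.3,-0.13,0.02,0,0,6,1],[0.3,-0.13,0.02,0,0,6,1],[0.3,-0.13,0.02,0,0,6,1],[0.3,-0.13,0.02,0,0,6,1],[0,0,0,0,0,0,1]]' | grep -E 'time|ee_pos|wrist'; python3 -m crank '[[0.15,-0.065,0.01,0,0,3,1],[0,0,0,0,0,0,1]]' | grep -E 'time|ee_pos|wrist'; python3 -c "
from h import *
inwing(121);red(.079)"
```

```text
time: 26.52
ee_pos: [0.5792, -0.0963, 0.0313]
wrist_force: [-1.1, -0.2, -0.4]
time: 26.68
ee_pos: [0.5798, -0.0951, 0.0309]
wrist_force: [-0.5, 0.5, 1.0]
rad 0.02818044422242618 tang 0.013659755757314797 tipz 0.06493212537301367 phi-of-tool 121.24738372674429 [-0.5  0.5  1. ] 0.7443618543659273
red n 31 r 0.0234 phi -70.9
```

```bash
python3 -m crank '[[0.15,-0.065,0.01,0,0,3,1],[0,0,0,0,0,0,1]]' | grep -E 'time|ee_pos|wrist';python3 -m crank '[[0.1,-0.04,0,0,0,2,1],[0,0,0,0,0,0,1]]' | grep -E 'time|ee_pos|wrist'; python3 -c "
from h import *
inwing(116);red(.079)"
```

```text
time: 26.9
ee_pos: [0.5806, -0.0938, 0.0306]
wrist_force: [-1.0, -0.8, 0.5]
time: 27.07
ee_pos: [0.5812, -0.093, 0.0305]
wrist_force: [-0.6, -0.1, 1.1]
rad 0.028068288135990882 tang 0.01385027995255258 tipz 0.06447747541326505 phi-of-tool 116.20540087389465 [-0.6 -0.1  1.1] 0.8361640596591213
red n 30 r 0.0238 phi -74.7
```

```bash
for i in 1; do python3 -m crank '[[0.1,-0.04,0,0,0,2,1],[0,0,0,0,0,0,1]]' | grep -E 'ee_pos|wrist';python3 -m crank '[[0.1,-0.04,0,0,0,2,1],[0,0,0,0,0,0,1]]' | grep -E 'ee_pos|wrist'; done; python3 -c "
from h import *
inwing(112);red(.079)"
```

```text
ee_pos: [0.5814, -0.0925, 0.0304]
wrist_force: [-3.0, -0.7, 1.2]
ee_pos: [0.5814, -0.0919, 0.0302]
wrist_force: [-4.1, -3.0, 3.7]
rad 0.02802288216756913 tang 0.01524182786938592 tipz 0.06424371221433856 phi-of-tool 112.19133340601601 [-4.1 -3.   3.7] 0.9100668357712537
red n 30 r 0.0242 phi -75.8
```

```bash
python3 -m crank '[[0.1,-0.04,0,0,0,2,1],[0,0,0,0,0,0,1]]' | grep -E 'ee_pos|wrist';python3 -m crank '[[0.1,-0.04,0,0,0,2,1],[0,0,0,0,0,0,1]]' | grep -E 'ee_pos|wrist';  python3 -c "
from h import *
inwing(108);red(.079)"
```

```text
ee_pos: [0.5812, -0.0915, 0.0302]
wrist_force: [-6.5, -4.1, 4.1]
ee_pos: [0.5811, -0.0911, 0.0301]
wrist_force: [-8.4, -4.3, 4.6]
rad 0.027818149662334743 tang 0.017183091201295075 tipz 0.06410843112944367 phi-of-tool 108.21390318834308 [-8.4 -4.3  4.6] 0.9832184646885057
red n 30 r 0.0242 phi -75.8
```

The force is rising while the red wing stays at the same angle, so the screw is at its stop. Next I'll back off, rise clear and check.

```bash
python3 -m crank '[[-0.4,0,0,0,0,0,1],[-0.6,0,0,0,0,0,1],[0,0,-2,0,0,0,1],[0,0,-3,0,0,0,1],[0,0,-3,0,0,0,1],[0,0,-3,0,0,0,1],[-3,-3,-1,0,0,0,1],[-3,-3,0,0,0,0,1],[-3,-3,0,0,0,0,1],[0,0,0,0,0,0,1],[0,0,0,0,0,0,1]]' | grep -E 'time|ee_pos|wrist'; python3 -c "
from h import *
red(.079,'s9.png')
p=grab('top','t9.png')
for n in('scene','top'):
    p=grab(n);print([(tojig(d['location']).round(4),round(d['score'],2)) for t in('tile_center','wing_top') for d in optics.mark_of(p,t) if abs(tojig(d['location'])[1])<.05],[(np.round(d['location'],3)) for d in optics.mark_of(p,'seal_rose')][:1])
a=cv2.imread('pics/t9.png')[190:280,345:435];b=cv2.imread('pics/s9.png')[180:270,190:300]
cv2.imwrite('pics/v9.png',np.hstack([cv2.resize(x,(w,400),interpolation=cv2.INTER_CUBIC) for x,w in((a,400),(b,400))]))"
```

```text
time: 28.8
ee_pos: [0.4625, -0.0356, 0.15]
wrist_force: [0.7, 0.2, 0.4]
red n 30 r 0.0242 phi -75.8
[(array([-0.0087, -0.0051,  0.0214]), 0.8), (array([-0.2975, -0.0311,  0.0109]), 0.72), (array([ 0.0005,  0.0004, -0.0023]), 0.58), (array([ 0.0028, -0.0032,  0.0776]), 0.69)] [array([ 0.626, -0.218, -0.003])]
[(array([-0.2912, -0.0259,  0.0013]), 0.85), (array([ 0.0434, -0.0074,  0.0219]), 0.16)] [array([ 0.625, -0.223,  0.001])]
```

View pics/v9.png

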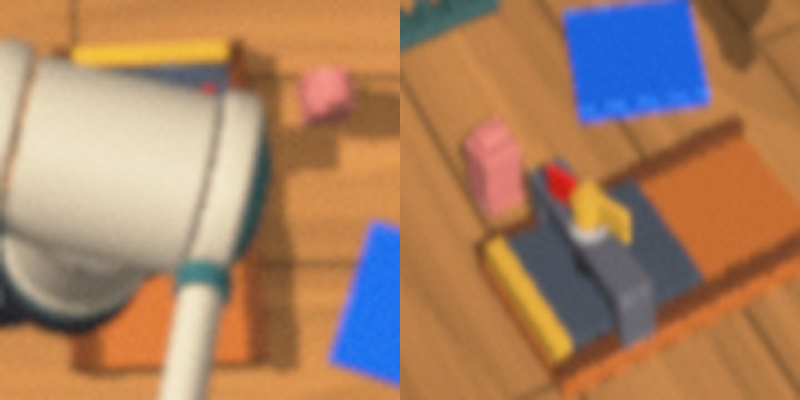

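The scene crop shows the tile against the brass stop (510,280), the foot down on it (590,265), and the red wing turned to about −70° (560,183). The rose seal (495,165) hasn't moved and the hand is clear, so I'm handing in.

```bash
python3 -c "
from h import *
print(order.hand_in())"
```

```text
the job is handed in; nothing more can be done
None
```

I pushed the slate tile home against the brass stop, turned the thumbscrew clockwise in three strokes until it would go no further, and handed the job in at about 29 s with the hand clear; hand-in gave no verdict.

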